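# Sort out the sharpening station

## Task

The three sharpening stones and the strop have been put back on one another's bases, so their faces stand at different heights and a honing guide would lose its angle from one to the next. Put each back, face up and fully seated between the end stops, on its own base, the one whose end stops are painted in its colour (black, red, white, green), so that all four faces come level; lay one down meanwhile on the flattening plate or another clear place, and leave the try square where it is.

Things in the scene. Friction and masses are not known exactly. Their poses are not given: they have to be found in the camera images.
- coarse_mid (a point): coarse stone: charcoal-black slab, 140 long x 48 wide x 36 thick (mm), loose; at the start it lies on another's base. This point is its centre, half-way up (18 mm above its underside). Its x axis runs along its length, y across its width, z up out of its working face.
- medium_mid (a point): medium stone: brick-red slab, 140 long x 48 wide x 30 thick (mm), loose; at the start it lies on another's base. This point is its centre, half-way up (15 mm above its underside). Its x axis runs along its length, y across its width, z up out of its working face.
- fine_mid (a point): fine stone: cream-white slab, 140 long x 48 wide x 24 thick (mm), loose; at the start it lies on another's base. This point is its centre, half-way up (12 mm above its underside). Its x axis runs along its length, y across its width, z up out of its working face.
- strop_mid (a point): strop: pale wooden block faced on top with green leather, 140 long x 48 wide x 18 thick (mm), loose; at the start it lies on another's base. This point is its centre, half-way up (9 mm above its underside). Its x axis runs along its length, y across its width, z up out of its working face.
- coarse_base: wooden base with charcoal-black end stops, home of the coarse stone; 182 x 72 mm, fixed. Origin: centre of its underside, 3 mm above the bench (on the mat); x along its length, z up. Its seat is 8 mm above the origin; bevelled end stops and corner cheeks rise 9 mm above it (play at the seat 4 mm each end, 3 mm each side; 7 mm at the top). The middle 80 mm has no cheeks and is only 42 mm wide, so fingers can pass down to the mat.
- medium_base: wooden base with brick-red end stops, home of the medium stone; 182 x 72 mm, fixed. Origin: centre of its underside, 3 mm above the bench (on the mat); x along its length, z up. Its seat is 14 mm above the origin; bevelled end stops and corner cheeks rise 9 mm above it (play at the seat 4 mm each end, 3 mm each side; 7 mm at the top). The middle 80 mm has no cheeks and is only 42 mm wide, so fingers can pass down to the mat.
- fine_base: wooden base with cream-white end stops, home of the fine stone; 182 x 72 mm, fixed. Origin: centre of its underside, 3 mm above the bench (on the mat); x along its length, z up. Its seat is 20 mm above the origin; bevelled end stops and corner cheeks rise 9 mm above it (play at the seat 4 mm each end, 3 mm each side; 7 mm at the top). The middle 80 mm has no cheeks and is only 42 mm wide, so fingers can pass down to the mat.
- strop_base: wooden base with green end stops, home of the strop; 182 x 72 mm, fixed. Origin: centre of its underside, 3 mm above the bench (on the mat); x along its length, z up. Its seat is 26 mm above the origin; bevelled end stops and corner cheeks rise 9 mm above it (play at the seat 4 mm each end, 3 mm each side; 7 mm at the top). The middle 80 mm has no cheeks and is only 42 mm wide, so fingers can pass down to the mat.
- plate: flat grey steel flattening plate with crossing grooves, 170 long x 74 wide x 8 thick (mm), empty at the start and a good place to lay one stone down meanwhile. Fixed. It is wider than a stone: fingertips beside one stand over the plate. Origin: centre of its underside, on the mat, 3 mm above the bench; x along its length, z up.
- square: try square lying flat left of the mat (dark wooden stock, steel blade), 215 x 130 x 18 mm, loose; a bystander. Origin: centre of its underside.

How it is judged:
At the end, for the whole second after the job is handed in: Each of the four lies seated on its own base: centre within 10 mm of the base's centre, height within 3 mm of the seated height, along the base (either way round) within 8 degrees, face up and level within 3 degrees, released and at rest (horizontal distance between coarse_mid and coarse_base below 0.01 m and z of coarse_mid in the frame of coarse_base between 0.023 and 0.029 m and angle between the x axis of coarse_mid and the x axis of coarse_base, either way round below 0.14 rad and angle between each of coarse_mid, medium_mid, fine_mid, strop_mid's own z axis and vertical below 0.06 rad and linear speed of each of coarse, medium, fine, strop below 0.01 m/s and horizontal distance between medium_mid and medium_base below 0.01 m and z of medium_mid in the frame of medium_base between 0.026 and 0.032 m and angle between the x axis of medium_mid and the x axis of medium_base, either way round below 0.14 rad and horizontal distance between fine_mid and fine_base below 0.01 m and z of fine_mid in the frame of fine_base between 0.029 and 0.035 m and angle between the x axis of fine_mid and the x axis of fine_base, either way round below 0.14 rad and horizontal distance between strop_mid and strop_base below 0.01 m and z of strop_mid in the frame of strop_base between 0.032 and 0.038 m and angle between the x axis of strop_mid and the x axis of strop_base, either way round below 0.14 rad); the robot touches nothing.
It fails at once if the try square is shifted by more than 25 mm (distance of square from where it was at the start of the episode above 0.025 m).
It also fails if it takes over 128 s, if anything falls off the work surface, if the arm or the gripper's body presses on something with over 40 N, if the wrist force passes 120 N, or if a joint passes its speed limit or range.

## Robot

A 6-joint arm with a two-finger parallel gripper is mounted at the origin on the work surface; the furniture and walls round the work are solid. World frame = base frame: x ahead of the robot, y to its left, z up, the work surface at z = 0. Lengths are in m, angles in rad, forces in N, time in s.
With the tool pointing down it reaches from about 0.4 to 0.825 m from the base axis. Payload 7 kg.
Tool frame: the origin (TCP) lies at the very end of the fingers, on their centre line; the grasp point (between the pads) lies 19 mm behind it; z points along the fingers, x is the direction in which the jaws open and shut, and the axes are right-handed (so a half turn about z gives the same grasp; the last joint's range is limited). The gripper opens to 85 mm and grips with 20 to 120 N. Pads are 22 mm wide; open, the fingers measure 114 mm over their backs; the gripper's body (76 mm by 85 mm) begins 54 mm behind the grasp point. The pads swing forward as they close: fully open they stand 13 mm farther back than shut.
Start: joints at [-0.954, 0.359, 0.012, 0, -1.224, -0.288], TCP at [0.218, -0.639, 0.231] pointing down, gripper open.
Joint ranges: [-3.07, 3.07], [-1.43, 2.12], [-1.02, 1.25], [-3.03, 1.67], [-3.05, -0], [-3.03, 3.03]. Speed limits (rad/s): [2.39, 2.39, 3.01, 3.14, 3.14, 3.14].

## Interface

Orientations are given as a unit quaternion [x, y, z, w].
In Python, from plant import * gives the robot as it stands. The module is installed in compiled form; this text tells all that it offers.
- The arm moves only by the shell command python3 -m pendant 'ROWS' [FORCE]. ROWS is JSON, a list of rows, each a list of 7 numbers: the turn, a rotation vector about the tool's x, y, z in degrees, then the shift along the tool's x, y, z in m, then the opening, from -1 (shut) to 1 (fully open). A call has 1 to 10 rows; each row shifts and turns the commanded pose from where the row before left it, along the tool's axes as they then stand; what a row does not reach is not made up. A row lasts 1/8 s, in which the tool goes at most 62.5 mm and 10.7 degrees, less where a joint would pass 70% of its speed; a pose out of reach is approached as far as the arm can. A call is refused whole if a number of a shift passes 0.0625 or a number of a turn 10.7, either way. A call with a gripper value outside its range is refused whole. The fingers move at their own pace and stop on an object; FORCE is the grip in N (left out, the last holds). Time passes only in rows, so rows that do not move let the fingers close. It gives the time, the measured TCP pose, the force and the opening at its end, in the units of the state.
- state(): the state, without advancing time (a new reading comes with each control period).
- read_camera(name): name is "scene" or "top" or "wrist"; returns a dict with "image" (420x560x3 uint8, blue, green, red), "z_map" (420x560 float32, m along the optical axis (not along the pixel's ray), 0 where there is no reading), "vertical_fov" (degrees; the focal length in pixels is half the picture's height over the tangent of half this angle, whatever the lens; pixels are square), "cx", "cy" (the principal point, pixels), "R" (3x3) and "t" (3): a world point X has camera coordinates R X + t; the wrist camera has in their place "hand_eye" (4x4, takes a point from camera to tool coordinates, whose origin is the TCP and whose axes are the tool frame's). Camera axes: x right, y down, z forward; pixel columns grow to the right and rows downward; lengths in m; the calibration is good to about 2 mm. A picture is of the moment at which its call begins: read the wrist's pose just before it.
- sign_off(): hands the job in, once; it reports no verdict.
Trained networks look in a picture, given as the dict that the camera call returned (one of the last four; its "shot" number tells which), for a name from the list of things; names that differ only in an ending like _2 or _b are one class to them, and where a whole thing is asked for, a point or a joint stands for the part that bears it (a point fixed in the world has none). Each returns a list of dicts, best first, with "score" (0 to 1); they miss things now and then, are a little off and sometimes report something else, mostly with a low value. They report only what shows in the picture. A call takes as long as a camera call.
- look_for(label, picture): "pixel" ([column, row] in pixels, amid what is visible of it).
- place_of(label, picture): "pixel" ([column, row] in pixels: a listed point, or the origin of a listed thing).
The state is a dict: "clock": time; "joints": joint angles; "qvel": joint speeds; "joint_torque": joint torques, N m; "tool_pos": TCP position; "tool_rot": TCP orientation; "force": force on the tool from outside, world axes, zero at the start; "wrist_torque": the same for the moment, N m; "gripper_width": opening from 0.0 (shut) to 1.0 (fully open).
Only numpy, scipy, OpenCV 4.12 (cv2) and the standard library are available. Lean on these libraries where they do the work, as an engineer would, in place of code of your own. Each camera call takes 0.05 s, during which the arm holds its last target.

## Working session

There is one attempt and no reset: what is moved stays moved. The work goes in short steps, Python scripts to look and compute and a shell command to move; the robot and the scene stay as the last step left them, time stands still between calls to the robot, and variables do not carry over. Pictures are saved under pics/ and viewed, and the job is handed in when it is done.

```bash
mkdir -p pics
cat > h.py <<'E'
from plant import *
import numpy as np, cv2
from scipy.spatial.transform import Rotation as Rn
def K(p):
    f=p["image"].shape[0]/2/np.tan(np.radians(p["vertical_fov"])/2); return f,p["cx"],p["cy"]
def cloud(p):
    f,cx,cy=K(p); z=p["z_map"]; v,u=np.mgrid[:z.shape[0],:z.shape[1]]
    c=np.stack([(u-cx)*z/f,(v-cy)*z/f,z],-1)
    if "R" in p: return (c-np.array(p["t"]))@np.array(p["R"])
    s=p["_s"]; H=np.array(p["hand_eye"]); t=c@H[:3,:3].T+H[:3,3]
    return t@Rn.from_quat(s["tool_rot"]).as_matrix().T+np.array(s["tool_pos"])
def shot(n):
    s=state(); p=read_camera(n); p["_s"]=s; return p
E
python3 - <<'E'
from h import *
s=state(); print(s)
for n in("top","scene"):
    p=shot(n); cv2.imwrite(f"pics/{n}0.png",p["image"]); C=cloud(p)
    np.savez(f"{n}0.npz",C=C,im=p["image"])
    for l in "coarse_mid medium_mid fine_mid strop_mid coarse_base medium_base fine_base strop_base plate square".split():
        for d in place_of(l,p)[:2]:
            u,v=map(int,np.round(d["pixel"])); 
            print(n,l,round(d["score"],2),u,v,C[v,u].round(3) if 0<=u<560 and 0<=v<420 else None)
E
```

```text
{'clock': 0.0, 'joints': array([-9.53883280e-01,  3.59392459e-01,  1.10596976e-02, -3.84255689e-04,
       -1.22409929e+00, -2.88083042e-01]), 'qvel': array([-3.41191329e-04,  7.76967143e-05, -1.18588627e-03,  1.88751822e-03,
        1.25848655e-03, -7.56202363e-04]), 'joint_torque': array([-1.93263563e-04, -5.83323705e+01,  2.93418878e+01,  6.93661228e+00,
       -6.01781707e-03,  1.03697184e-04]), 'tool_pos': array([ 0.21779836, -0.63838117,  0.2303543 ]), 'tool_rot': array([ 5.81888064e-01,  8.13268455e-01,  4.37991377e-04, -7.13931214e-04]), 'force': array([-0.37052775,  0.54633601, -0.24249529]), 'wrist_torque': array([-0.04138994,  0.01614799, -0.02521654]), 'gripper_width': 1.000624856021278}
top coarse_mid 0.89 242 230 [0.501 0.256 0.063]
top medium_mid 0.76 281 222 [0.523 0.152 0.043]
top fine_mid 0.81 367 206 [ 0.563 -0.08   0.049]
top strop_mid 0.97 408 201 [ 0.576 -0.193  0.034]
top fine_base 0.31 411 203 [ 0.57  -0.201  0.037]
top strop_base 0.84 366 211 [ 0.548 -0.075  0.057]
top strop_base 0.58 154 239 [0.483 0.506 0.002]
top plate 0.89 325 216 [0.54  0.03  0.012]
top square 0.61 158 240 [0.48  0.495 0.002]
scene coarse_mid 0.57 254 230 [0.488 0.274 0.06 ]
scene medium_mid 0.75 281 224 [0.515 0.17  0.033]
scene medium_mid 0.51 369 194 [ 0.534 -0.188  0.032]
scene fine_mid 0.79 342 191 [ 0.565 -0.095  0.053]
scene fine_mid 0.54 366 195 [ 0.546 -0.187  0.023]
scene strop_mid 0.91 362 186 [ 0.584 -0.2    0.038]
scene coarse_base 0.71 284 231 [0.498 0.17  0.018]
scene medium_base 0.56 367 193 [ 0.543 -0.187  0.032]
scene medium_base 0.54 255 242 [0.468 0.282 0.034]
scene fine_base 0.64 254 243 [0.473 0.283 0.028]
scene strop_base 0.88 340 210 [ 0.533 -0.067  0.005]
scene strop_base 0.59 258 231 [0.481 0.266 0.058]
scene plate 0.94 310 216 [0.541 0.047 0.011]
scene square 0.67 282 227 [0.508 0.171 0.027]
scene square 0.58 175 275 [ 0.483  0.507 -0.001]
```

View pics/top0.png

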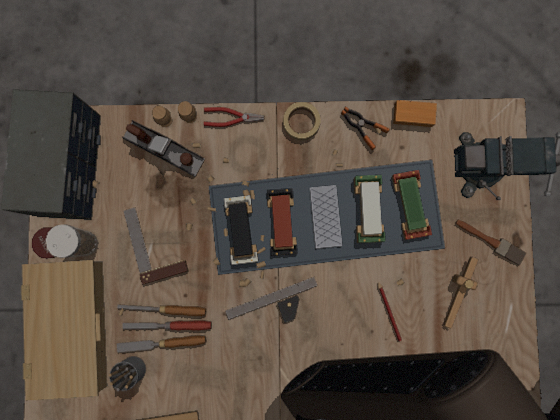

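View pics/scene0.png

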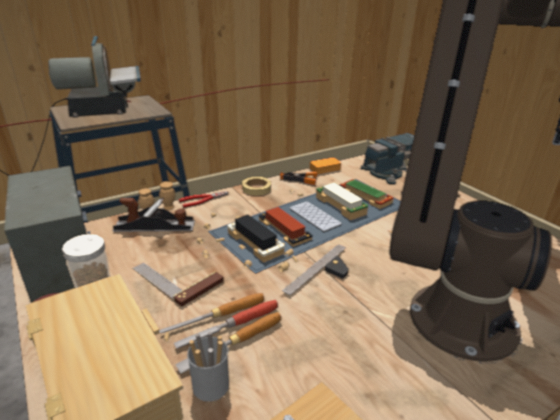

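Run:
```python
import numpy as np,cv2
im=cv2.imread("pics/top0.png")[140:300,120:460]
cv2.imwrite("pics/top0c.png",cv2.resize(im,None,fx=2.3,fy=2.3,interpolation=cv2.INTER_CUBIC))
```

```text
(no output)
```

View pics/top0c.png

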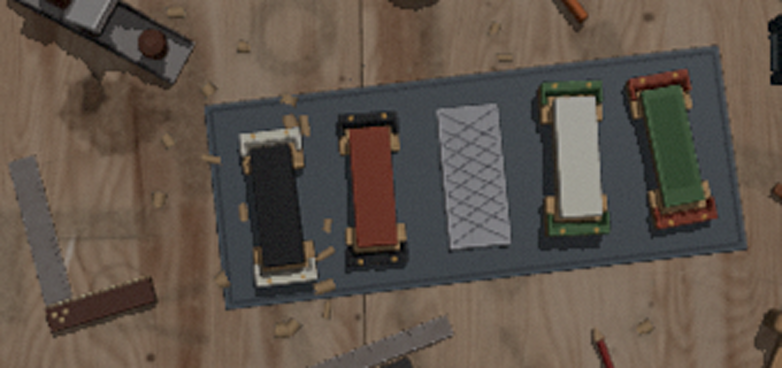

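Run:
```python
from h import *
p=shot("wrist"); cv2.imwrite("pics/w0.png",p["image"]); print(p["vertical_fov"],p["cx"],p["cy"]); print(np.array(p["hand_eye"]).round(4))
d=np.load("top0.npz"); C=d["C"]; x,y,z=C[...,0],C[...,1],C[...,2]
from scipy import ndimage as nd
for nm,(x0,x1,y0,y1),h in [("coarse",(.40,.6,.2,.32),.059),("medium",(.42,.63,.1,.2),.041),("fine",(.45,.66,-.13,-.03),.053),("strop",(.47,.68,-.25,-.14),.035),("plate",(.42,.65,-.02,.09),.011)]:
    m=(x>x0)&(x<x1)&(y>y0)&(y<y1)&(abs(z-h)<.004)
    if nm=="strop": m&=z>.031
    L,n=nd.label(m); k=np.argmax(nd.sum(m,L,range(1,n+1)))+1; q=C[L==k]
    r=cv2.minAreaRect((q[:,:2]*1000).astype(np.float32)); print(nm,len(q),np.median(q[:,2]).round(4),np.round(r[0],1),np.round(r[1],1),round(r[2],1))
```

```text
69.71519298233088 280.4864773077683 213.86973269106204
[[ 1.000e+00 -1.600e-03 -6.000e-04  5.000e-04]
 [ 1.700e-03  9.592e-01  2.827e-01 -7.180e-02]
 [ 1.000e-04 -2.827e-01  9.592e-01 -1.436e-01]
 [ 0.000e+00  0.000e+00  0.000e+00  1.000e+00]]
coarse 732 0.0598 [505.8 262.1] [139.8  48. ] 6.6
medium 662 0.0416 [527.6 149.4] [140.1  47.9] 3.5
fine 764 0.0536 [558.4 -90.1] [139.4  48.8] 1.8
strop 738 0.0356 [ 571.4 -204.9] [139.2  49.8] 9.8
plate 1295 0.0116 [541.9  28.3] [173.9  80.8] 6.2
```

View pics/w0.png

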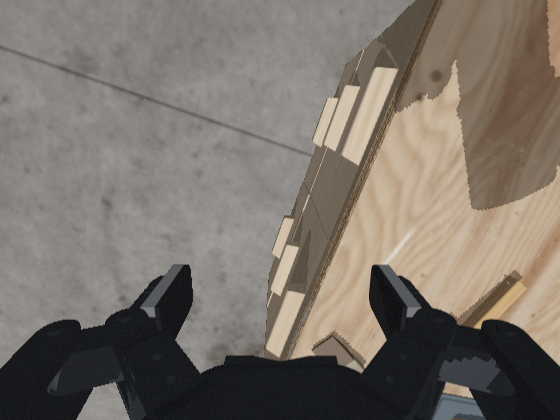

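```bash
python3 -m pendant '[[0,0,0,0.047,0.034,-0.01,1],[0,0,0,0.047,0.034,-0.01,1],[0,0,0,0.047,0.034,-0.01,1],[0,0,0,0.047,0.034,-0.01,1],[0,0,0,0.047,0.034,-0.01,1],[0,0,0,0.047,0.034,-0.01,1],[0,0,0,0.047,0.034,-0.01,1],[0,0,0,0.047,0.034,-0.01,1],[0,0,0,0.047,0.034,-0.01,1],[0,0,0,0.047,0.034,-0.01,1]]' 60
python3 -m pendant '[[0,0,0,0.047,0.034,0,1],[0,0,0,0.047,0.034,0,1],[0,0,6,0,0,0,1],[0,0,6,0,0,0,1],[0,0,0,0,0,0,1],[0,0,0,0,0,0,1]]'
```

```text
clock: 2.4
tool_pos: [0.388, -0.0824, 0.3322]
tool_rot: [0.582, 0.813, 0.001, 0.001]
force: [2.0, -0.9, 0.3]
gripper_width: 1.0
clock: 3.15
tool_pos: [0.4219, 0.0265, 0.3314]
tool_rot: [0.663, 0.749, 0.0, 0.0]
force: [0.2, -0.4, 0.0]
gripper_width: 1.0
```

Run:
```python
from h import *
p=shot("wrist"); cv2.imwrite("pics/w1.png",p["image"]); C=cloud(p)
np.savez("w1.npz",C=C,im=p["image"])
for l in "coarse_mid medium_mid fine_mid strop_mid coarse_base medium_base fine_base strop_base plate".split():
        for d in place_of(l,p)[:2]:
            u,v=map(int,np.round(d["pixel"])); print(l,round(d["score"],2),u,v,C[v,u].round(3))
```

```text
coarse_mid 0.73 424 246 [0.496 0.25  0.06 ]
medium_mid 0.72 350 250 [0.522 0.147 0.042]
fine_mid 0.81 194 252 [ 0.55  -0.09   0.053]
fine_mid 0.54 349 249 [0.521 0.146 0.043]
strop_mid 0.64 127 252 [ 0.57  -0.199  0.036]
coarse_base 0.42 273 244 [0.539 0.028 0.013]
medium_base 0.67 133 245 [ 0.557 -0.19   0.035]
fine_base 0.98 409 241 [0.497 0.235 0.041]
fine_base 0.73 131 245 [ 0.557 -0.192  0.038]
strop_base 0.84 201 245 [ 0.537 -0.08   0.053]
plate 0.93 274 243 [0.537 0.03  0.012]
```

View pics/w1.png

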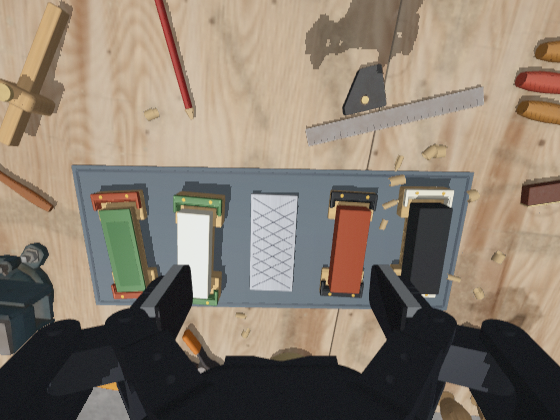

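```bash
python3 -m pendant '[[0,0,0,0,0.045,0.015,1],[0,0,0,0,0.045,0.015,1],[0,0,0,0,0,0,1],[0,0,0,0,0,0,1]]'
python3 - <<'E'
from h import *
p=shot("wrist"); cv2.imwrite("pics/w2.png",p["image"]); C=cloud(p)
np.savez("w2.npz",C=C,im=p["image"])
from scipy import ndimage as nd
x,y,z=C[...,0],C[...,1],C[...,2]
R=[("coarse",(.40,.6,.2,.32),.059),("medium",(.42,.63,.1,.2),.041),("fine",(.45,.66,-.13,-.03),.053),("strop",(.47,.68,-.25,-.14),.035),("plate",(.42,.65,-.02,.09),.011)]
for nm,(x0,x1,y0,y1),h in R:
    m=(x>x0)&(x<x1)&(y>y0)&(y<y1)&(abs(z-h)<.004)
    L,n=nd.label(m); k=np.argmax(nd.sum(m,L,range(1,n+1)))+1; q=C[L==k]
    r=cv2.minAreaRect((q[:,:2]*1000).astype(np.float32)); print(nm,len(q),np.median(q[:,2]).round(4),np.round(r[0],1),np.round(r[1],1),round(r[2],1))
# height image rectified 1px=1mm
import sys
cv2.imwrite("pics/w2c.png",cv2.resize(p["image"][90:310,60:520],None,fx=1.7,fy=1.7,interpolation=cv2.INTER_CUBIC))
E
```

```text
clock: 4.15
tool_pos: [0.5112, 0.0373, 0.3009]
tool_rot: [0.664, 0.748, -0.001, -0.0]
force: [0.0, -0.3, -0.3]
gripper_width: 0.999
coarse 3929 0.0596 [505.  260.4] [138.9  49.2] 6.8
medium 3469 0.0417 [526.8 148. ] [139.2  48.6] 3.7
fine 3657 0.0538 [557.5 -91.1] [139.8  48.2] 1.5
strop 3457 0.0359 [ 570.8 -206. ] [140.4  49.5] 9.6
plate 5649 0.0118 [539.9  27.2] [169.6  74.1] 4.4
```

View pics/w2c.png

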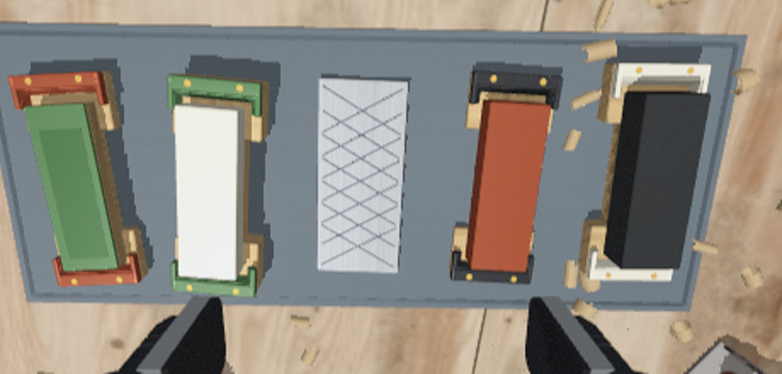

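Run:
```python
import numpy as np,cv2
from scipy import ndimage as nd
B=[("fine_base",505,260.4,6.7,.032),("coarse_base",526.8,148,3.6,.020),("strop_base",557.5,-91.1,1.6,.038),("medium_base",570.8,-206,9.7,.026)]
for f in("top0","w1","w2"):
  C=np.load(f+".npz")["C"]
  P=C.reshape(-1,3)*1000
  for n,x,y,a,h in B:
    c,s=np.cos(np.radians(a)),np.sin(np.radians(a))
    u=(P[:,0]-x)*c+(P[:,1]-y)*s; v=-(P[:,0]-x)*s+(P[:,1]-y)*c
    m=(abs(u)<105)&(abs(v)<48)&(abs(P[:,2]-h*1000-.6)<1.5)
    e=m&(abs(u)>74)
    q=np.stack([u,v],1)[e].astype(np.float32)
    def ext(t): return np.percentile(t,[1,99]).round(1) if len(t)>3 else None
    A=q[q[:,0]>0]; D=q[q[:,0]<0]
    r=cv2.minAreaRect(q)
    print(f,n,len(A),len(D),"u+",ext(A[:,0]),"u-",ext(D[:,0]),"v at u+",ext(A[:,1]),"v at u-",ext(D[:,1]),"rect",np.round(r[0],1),np.round(r[1],1),round(r[2],1))
```

```text
top0 fine_base 52 55 u+ [74.7 90.9] u- [-89.8 -75. ] v at u+ [-33.3  36.2] v at u- [-30.8  36.9] rect [0.7 1.7] [ 71.  180.9] 89.7
top0 coarse_base 47 57 u+ [75.4 91.1] u- [-89.8 -76.1] v at u+ [-32.7  36.9] v at u- [-32.1  37.7] rect [0.6 2.5] [181.3  71.4] 0.2
top0 strop_base 53 66 u+ [76.1 91.8] u- [-89.6 -74.6] v at u+ [-31.3  37.7] v at u- [-29.6  38.2] rect [1.2 3.5] [ 70.5 181.2] 89.5
top0 medium_base 54 52 u+ [74.5 89.3] u- [-92.3 -75.3] v at u+ [-35.5  34.6] v at u- [-33.   35.1] rect [-1.5 -0.3] [ 71.1 182. ] 89.7
w1 fine_base 35 370 u+ [86.6 91.3] u- [-90.4 -76.1] v at u+ [13.5 35. ] v at u- [-34.6  36.3] rect [0.5 0.9] [ 72.  181.9] 89.9
w1 coarse_base 215 339 u+ [74.5 90.6] u- [-91.4 -75.5] v at u+ [-35.7  35.1] v at u- [-34.1  36.3] rect [-0.4  0.8] [ 71.8 182.3] 89.6
w1 strop_base 159 374 u+ [75.7 91.4] u- [-90.6 -75.3] v at u+ [-3.9 36.1] v at u- [-34.7  36.1] rect [0.4 0.8] [ 71.7 182.6] 89.8
w1 medium_base 161 365 u+ [75.2 87.3] u- [-93.8 -75.6] v at u+ [-37.3   9.9] v at u- [-36.4  34.4] rect [-3.2 -1.2] [ 72.7 181.6] 89.6
w2 fine_base 341 524 u+ [76.  91.6] u- [-89.7 -74.3] v at u+ [-36.2  35. ] v at u- [-34.   36.5] rect [0.8 0.5] [ 73.  181.5] 89.6
w2 coarse_base 331 465 u+ [75.3 90.3] u- [-90.9 -75.3] v at u+ [-35.1  35.4] v at u- [-34.1  36.7] rect [-0.2  0.5] [ 72.1 181.7] 89.6
w2 strop_base 368 502 u+ [75.2 91.3] u- [-90.3 -74.9] v at u+ [-34.4  35.6] v at u- [-33.7  36.8] rect [0.5 0.6] [ 72.4 181.8] 89.7
w2 medium_base 355 504 u+ [74.6 87.8] u- [-93.4 -75.2] v at u+ [-36.5  33.8] v at u- [-36.4  34.9] rect [-2.8 -1.6] [ 72.7 181.7] 89.6
```

```bash
cat > go.py <<'E'
import sys
from h import *
x,y,z,a=map(float,sys.argv[1:])
s=state(); M=Rn.from_quat(s["tool_rot"]).as_matrix()
d=np.array([x,y,z])/1000-s["tool_pos"]
psi=np.degrees(np.arctan2(M[1,1],M[0,1]))
t=M.T@d
print("t",round(s["clock"],2),"pos",(s["tool_pos"]*1000).round(1),"psi",round(psi,2),"tilt",np.degrees(M[2,:2]).round(2),"| shift mm",(t*1000).round(1),"len",round(np.linalg.norm(t)*1000,1),"turn z",round(psi-a,1),"w",round(s["gripper_width"],3),"F",s["force"].round(1))
E
python3 go.py 505 260.4 120 6.8
```

```text
t 4.2 pos [511.1  37.3 301.6] psi 6.84 tilt [-0.01  0.01] | shift mm [222.3  20.5 181.5] len 287.7 turn z 0.0 w 1.0 F [-0.5 -0.5  0.3]
```

```bash
python3 -m pendant '[[0,0,0,0.037,0.0035,0.03,1],[0,0,0,0.037,0.0035,0.03,1],[0,0,0,0.037,0.0035,0.03,1],[0,0,0,0.037,0.0035,0.03,1],[0,0,0,0.037,0.0035,0.03,1],[0,0,0,0.037,0.003,0.03,1],[0,0,0,0,0,0,1],[0,0,0,0,0,0,1]]'; python3 go.py 505 260.4 25 6.8
```

```text
clock: 5.2
tool_pos: [0.5052, 0.2604, 0.1224]
tool_rot: [0.663, 0.748, 0.001, 0.0]
force: [-0.0, -0.3, 0.5]
gripper_width: 1.003
t 5.2 pos [505.2 260.4 122.4] psi 6.89 tilt [0.04 0.07] | shift mm [-0.1 -0.3 97.4] len 97.4 turn z 0.1 w 1.003 F [-0.  -0.3  0.5]
```

```bash
python3 -m pendant '[[0,0,0,0,0,0.04,1],[0,0,0,0,0,0.04,1],[0,0,0,0,0,0.017,1],[0,0,0,0,0,0,1],[0,0,0,0,0,0,-1],[0,0,0,0,0,0,-1],[0,0,0,0,0,0,-1],[0,0,0,0,0,0,-1]]' 70; python3 go.py 539.9 27.2 120 4.4
```

```text
clock: 6.2
tool_pos: [0.506, 0.2609, 0.026]
tool_rot: [0.664, 0.748, 0.001, 0.0]
force: [-0.7, -1.2, 7.5]
gripper_width: 0.555
t 6.2 pos [506.  260.9  26. ] psi 6.86 tilt [0.08 0.12] | shift mm [-235.9    6.   -94.3] len 254.2 turn z 2.5 w 0.555 F [-0.7 -1.2  7.5]
```

```bash
python3 -m pendant '[[0,0,0,0,0,-0.02,-1],[0,0,0,0,0,-0.04,-1],[0,0,0,0,0,-0.034,-1],[0,0,0,-0.039,0.001,0,-1],[0,0,0,-0.039,0.001,0,-1],[0,0,0,-0.04,0.001,0,-1],[0,0,0,-0.04,0.001,0,-1],[0,0,0,-0.039,0.001,0,-1],[0,0,0,-0.039,0.001,0,-1],[0,0,2.5,0,0,0,-1]]'; python3 -m pendant '[[0,0,0,0,0,0,-1],[0,0,0,0,0,0,-1]]'; python3 go.py 539.9 27.2 15 4.4
```

```text
clock: 7.45
tool_pos: [0.5383, 0.0242, 0.1179]
tool_rot: [0.681, 0.732, -0.001, -0.001]
force: [-0.8, 0.7, -5.0]
gripper_width: 0.549
clock: 7.7
tool_pos: [0.539, 0.027, 0.1182]
tool_rot: [0.679, 0.734, -0.0, -0.0]
force: [1.1, -0.3, -6.1]
gripper_width: 0.553
t 7.7 pos [539.   27.  118.2] psi 4.4 tilt [ 0.01 -0.02] | shift mm [1.000e-01 1.000e+00 1.032e+02] len 103.2 turn z 0.0 w 0.553 F [ 1.1 -0.3 -6.1]
```

```bash
python3 -m pendant '[[0,0,0,0,0,0.04,-1],[0,0,0,0,0,0.04,-1],[0,0,0,0,0,0.017,-1],[0,0,0,0,0,0.006,-1],[0,0,0,0,0,0,-1]]'; python3 go.py 539.9 27.2 15 4.4
```

```text
clock: 8.32
tool_pos: [0.5397, 0.0272, 0.0157]
tool_rot: [0.679, 0.734, 0.0, 0.0]
force: [0.1, 0.1, -4.8]
gripper_width: 0.549
t 8.32 pos [539.7  27.2  15.7] psi 4.4 tilt [0.   0.03] | shift mm [0.  0.2 0.7] len 0.7 turn z 0.0 w 0.549 F [ 0.1  0.1 -4.8]
```

```bash
python3 -m pendant '[[0,0,0,0,0,0.0015,-1],[0,0,0,0,0,0,-1],[0,0,0,0,0,0,1],[0,0,0,0,0,0,1],[0,0,0,0,0,0,1],[0,0,0,0,0,-0.03,1],[0,0,0,0,0,-0.04,1],[0,0,0,0,0,-0.04,1],[0,0,0,0,0,0,1]]'; python3 go.py 557.5 -91.1 123 1.5
```

```text
clock: 9.45
tool_pos: [0.5415, 0.0273, 0.1274]
tool_rot: [0.68, 0.734, 0.003, 0.002]
force: [0.4, 1.3, -0.6]
gripper_width: 0.997
t 9.45 pos [541.5  27.3 127.4] psi 4.37 tilt [0.09 0.38] | shift mm [-119.3    6.9    4.3] len 119.6 turn z 2.9 w 0.997 F [ 0.4  1.3 -0.6]
```

```bash
python3 -m pendant '[[0,0,0,-0.04,0.003,0.001,1],[0,0,0,-0.04,0.003,0.001,1],[0,0,0,-0.039,0.002,0.001,1],[0,0,2.9,0,0,0,1],[0,0,0,0,0,0,1],[0,0,0,0,0,0,1]]'; python3 go.py 557.5 -91.1 17 1.5
```

```text
clock: 10.2
tool_pos: [0.5561, -0.0911, 0.1204]
tool_rot: [0.698, 0.716, -0.0, -0.0]
force: [0.7, 0.6, -0.2]
gripper_width: 1.001
t 10.2 pos [556.1 -91.1 120.4] psi 1.52 tilt [-0.   -0.03] | shift mm [ -0.    1.5 103.4] len 103.4 turn z 0.0 w 1.001 F [ 0.7  0.6 -0.2]
```

```bash
python3 -m pendant '[[0,0,0,0,0.0015,0.04,1],[0,0,0,0,0,0.04,1],[0,0,0,0,0,0.023,1],[0,0,0,0,0,0,1],[0,0,0,0,0,0,1],[0,0,0,0,0,0,-1],[0,0,0,0,0,0,-1],[0,0,0,0,0,0,-1],[0,0,0,0,0,0,-1]]'; python3 go.py 557.5 -91.1 17 1.5
```

```text
clock: 11.32
tool_pos: [0.5584, -0.0913, 0.019]
tool_rot: [0.698, 0.716, 0.001, 0.001]
force: [-2.2, 1.0, 5.9]
gripper_width: 0.553
t 11.32 pos [558.4 -91.3  19. ] psi 1.46 tilt [-0.   0.1] | shift mm [ 0.2 -0.9  2. ] len 2.2 turn z -0.0 w 0.553 F [-2.2  1.   5.9]
```

```bash
python3 -m pendant '[[0,0,0,0,0,-0.02,-1],[0,0,0,0,0,-0.04,-1],[0,0,0,0,0,-0.04,-1],[0,0,0,0,0,0,-1]]'; python3 go.py 506.6 261 119 6.3
```

```text
clock: 11.82
tool_pos: [0.5596, -0.0912, 0.121]
tool_rot: [0.698, 0.716, 0.002, 0.002]
force: [0.2, -0.0, -4.6]
gripper_width: 0.55
t 11.82 pos [559.6 -91.2 121. ] psi 1.45 tilt [0.04 0.34] | shift mm [353.4 -44.1   2. ] len 356.1 turn z -4.9 w 0.55 F [ 0.2 -0.  -4.6]
```

```bash
python3 -m pendant '[[0,0,0,0.044,-0.0055,0,-1],[0,0,0,0.044,-0.0055,0,-1],[0,0,0,0.044,-0.0055,0,-1],[0,0,0,0.044,-0.0055,0,-1],[0,0,0,0.044,-0.0055,0,-1],[0,0,0,0.044,-0.0055,0,-1],[0,0,0,0.044,-0.0055,0,-1],[0,0,0,0.044,-0.0055,0,-1],[0,0,-4.9,0,0,0,-1],[0,0,0,0,0,0,-1]]';python3 -m pendant '[[0,0,0,0,0,0,-1],[0,0,0,0,0,0,-1]]'; python3 go.py 506.6 261 119 6.3
```

```text
clock: 13.08
tool_pos: [0.5038, 0.2592, 0.1163]
tool_rot: [0.667, 0.745, -0.001, -0.0]
force: [0.6, -0.1, -3.4]
gripper_width: 0.553
clock: 13.32
tool_pos: [0.5049, 0.2587, 0.1176]
tool_rot: [0.668, 0.744, -0.0, -0.0]
force: [0.8, -0.1, -3.9]
gripper_width: 0.551
t 13.32 pos [504.9 258.7 117.6] psi 6.22 tilt [-0.01 -0.02] | shift mm [ 2.1  1.9 -1.5] len 3.2 turn z -0.1 w 0.551 F [ 0.8 -0.1 -3.9]
```

```bash
python3 -m pendant '[[0,0,0,0.002,0.0015,0,-1],[0,0,0,0,0,0.04,-1],[0,0,0,0,0,0.035,-1],[0,0,0,0,0,0,-1],[0,0,0,0,0,0,-1]]'; python3 go.py 506.6 261 14 6.3
```

```text
clock: 13.95
tool_pos: [0.5071, 0.2622, 0.044]
tool_rot: [0.667, 0.745, 0.001, 0.0]
force: [0.9, 0.3, -2.9]
gripper_width: 0.556
t 13.95 pos [507.1 262.2  44. ] psi 6.35 tilt [0.03 0.08] | shift mm [-1.1 -0.7 30. ] len 30.0 turn z 0.1 w 0.556 F [ 0.9  0.3 -2.9]
```

```bash
python3 -m pendant '[[0,0,0,-0.0005,-0.0005,0.015,-1],[0,0,0,0,0,0.015,-1],[0,0,0,0,0,0,-1],[0,0,0,0,0,0,-1]]'; python3 go.py 506.6 261 14 6.3
```

```text
clock: 14.45
tool_pos: [0.5058, 0.2611, 0.0124]
tool_rot: [0.667, 0.745, 0.0, -0.0]
force: [0.4, -0.3, -4.1]
gripper_width: 0.552
t 14.45 pos [505.8 261.1  12.4] psi 6.34 tilt [ 0. -0.] | shift mm [-0.2  0.8 -1.6] len 1.8 turn z 0.0 w 0.552 F [ 0.4 -0.3 -4.1]
```

```bash
python3 -m pendant '[[0,0,0,0,0,0.0015,-1],[0,0,0,0,0,0,-1]]'; python3 go.py 506.6 261 14 6.3
```

```text
clock: 14.7
tool_pos: [0.5058, 0.2611, 0.0123]
tool_rot: [0.667, 0.745, 0.0, 0.0]
force: [-4.3, -1.4, 8.8]
gripper_width: 0.552
t 14.7 pos [505.8 261.1  12.3] psi 6.35 tilt [0.02 0.03] | shift mm [-0.2  0.7 -1.7] len 1.8 turn z 0.0 w 0.552 F [-4.3 -1.4  8.8]
```

Contact (seated). Release and rise, then head for the strop.

```bash
python3 -m pendant '[[0,0,0,0,0,0,1],[0,0,0,0,0,0,1],[0,0,0,0,0,0,1],[0,0,0,0,0,-0.03,1],[0,0,0,0,0,-0.04,1],[0,0,0,0,0,-0.04,1],[0,0,0,0,0,0,1]]'; python3 go.py 570.8 -206 120 9.6
```

```text
clock: 15.58
tool_pos: [0.5075, 0.2624, 0.1247]
tool_rot: [0.667, 0.745, 0.003, 0.0]
force: [-1.0, 0.5, 0.5]
gripper_width: 1.002
t 15.57 pos [507.5 262.4 124.7] psi 6.37 tilt [0.2 0.3] | shift mm [-472.6   11.     3.1] len 472.7 turn z -3.2 w 1.002 F [-1.   0.5  0.5]
```

Run:
```python
from h import *
p=shot("top"); C=cloud(p); np.savez("top1.npz",C=C,im=p["image"])
cv2.imwrite("pics/t1.png",cv2.resize(p["image"][150:290,200:450],None,fx=3,fy=3,interpolation=cv2.INTER_CUBIC))
```

```text
(no output)
```

View pics/t1.png

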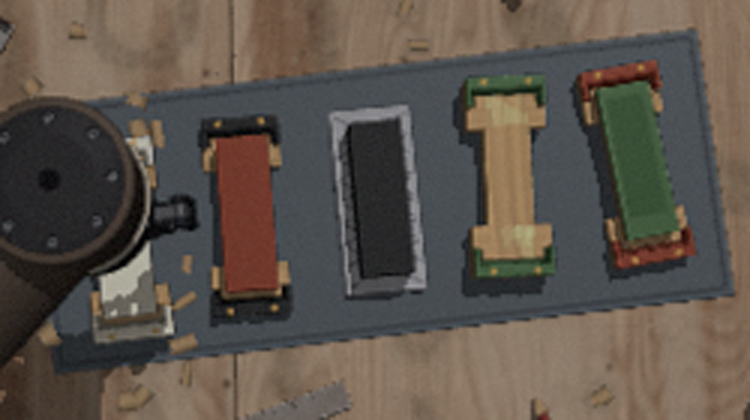

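```bash
python3 -m pendant '[[0,0,0,-0.047,0.001,0,1],[0,0,0,-0.047,0.001,0,1],[0,0,0,-0.047,0.001,0,1],[0,0,0,-0.047,0.001,0,1],[0,0,0,-0.047,0.001,0,1],[0,0,0,-0.047,0.001,0,1],[0,0,0,-0.047,0.001,0,1],[0,0,0,-0.047,0.001,0,1],[0,0,0,-0.047,0.001,0,1],[0,0,-3.2,-0.047,0.001,0,1]]';python3 -m pendant '[[0,0,0,0,0,0,1],[0,0,0,0,0,0,1],[0,0,0,0,0,0,1]]'; python3 go.py 570.8 -206 8 9.6
```

```text
clock: 16.88
tool_pos: [0.5669, -0.2064, 0.1197]
tool_rot: [0.646, 0.764, -0.001, -0.001]
force: [0.7, 0.2, -0.1]
gripper_width: 0.998
clock: 17.25
tool_pos: [0.5673, -0.204, 0.1208]
tool_rot: [0.646, 0.764, -0.0, -0.0]
force: [0.2, 0.9, 0.2]
gripper_width: 0.998
t 17.25 pos [ 567.3 -204.   120.8] psi 9.58 tilt [ 0.02 -0.04] | shift mm [ -2.6   3.2 112.8] len 112.9 turn z -0.0 w 0.998 F [0.2 0.9 0.2]
```

```bash
python3 -m pendant '[[0,0,0,-0.0025,0.0025,0.04,1],[0,0,0,0,0,0.04,1],[0,0,0,0,0,0.03,1],[0,0,0,0,0,0,1],[0,0,0,0,0,0,1]]'; python3 go.py 570.8 -206 8 9.6
```

```text
clock: 17.88
tool_pos: [0.5714, -0.2065, 0.0125]
tool_rot: [0.645, 0.764, 0.0, 0.001]
force: [0.3, 0.8, 0.5]
gripper_width: 1.004
t 17.88 pos [ 571.4 -206.5   12.5] psi 9.61 tilt [-0.03  0.07] | shift mm [ 0.6 -0.5  4.5] len 4.6 turn z 0.0 w 1.004 F [0.3 0.8 0.5]
```

```bash
python3 -m pendant '[[0,0,0,0,0,0.004,1],[0,0,0,0,0,0,-1],[0,0,0,0,0,0,-1],[0,0,0,0,0,0,-1],[0,0,0,0,0,0,-1]]'; python3 go.py 570.8 -206 8 9.6
```

```text
clock: 18.5
tool_pos: [0.571, -0.2071, 0.0081]
tool_rot: [0.646, 0.764, 0.0, 0.001]
force: [-1.2, 1.3, 6.2]
gripper_width: 0.55
t 18.5 pos [ 571.  -207.1    8.1] psi 9.55 tilt [-0.02  0.06] | shift mm [ 1.1 -0.   0.1] len 1.1 turn z -0.0 w 0.55 F [-1.2  1.3  6.2]
```

```bash
python3 -m pendant '[[0,0,0,0,0,-0.02,-1],[0,0,0,0,0,-0.04,-1],[0,0,0,0,0,-0.04,-1],[0,0,0,0,0,0,-1]]'; python3 go.py 558 -90.5 115 1.2
```

```text
clock: 19.0
tool_pos: [0.5725, -0.2073, 0.1107]
tool_rot: [0.646, 0.764, 0.002, 0.002]
force: [0.3, -0.2, -2.9]
gripper_width: 0.549
t 19.0 pos [ 572.5 -207.3  110.7] psi 9.55 tilt [-0.09  0.33] | shift mm [117.6   5.1  -4.5] len 117.8 turn z 8.4 w 0.549 F [ 0.3 -0.2 -2.9]
```

```bash
python3 -m pendant '[[0,0,0,0.039,0.0015,0,-1],[0,0,0,0.039,0.0015,0,-1],[0,0,0,0.039,0.0015,0,-1],[0,0,8.4,0,0,0,-1],[0,0,0,0,0,0,-1],[0,0,0,0,0,0,-1]]'; python3 go.py 558 -90.5 20 1.2
```

```text
clock: 19.75
tool_pos: [0.5551, -0.0912, 0.1066]
tool_rot: [0.699, 0.715, -0.0, -0.0]
force: [-0.5, -0.3, -2.3]
gripper_width: 0.55
t 19.75 pos [555.1 -91.2 106.6] psi 1.27 tilt [-0.   -0.07] | shift mm [ 0.7  3.  86.6] len 86.6 turn z 0.1 w 0.55 F [-0.5 -0.3 -2.3]
```

```bash
python3 -m pendant '[[0,0,0,0.0005,0.0025,0.035,-1],[0,0,0,0,0,0.03,-1],[0,0,0,0,0,0,-1],[0,0,0,0,0,0,-1]]'; python3 go.py 558 -90.5 20 1.2
```

```text
clock: 20.25
tool_pos: [0.5587, -0.0907, 0.0431]
tool_rot: [0.7, 0.714, 0.0, 0.0]
force: [-0.1, -0.3, -1.7]
gripper_width: 0.548
t 20.25 pos [558.7 -90.7  43.1] psi 1.17 tilt [-0.01  0.04] | shift mm [ 0.3 -0.7 23.1] len 23.1 turn z -0.0 w 0.548 F [-0.1 -0.3 -1.7]
```

```bash
python3 -m pendant '[[0,0,0,0,-0.0005,0.012,-1],[0,0,0,0,0,0.011,-1],[0,0,0,0,0,0,-1],[0,0,0,0,0,0,-1]]'; python3 go.py 558 -90.5 20 1.2
```

```text
clock: 20.75
tool_pos: [0.5578, -0.0904, 0.0196]
tool_rot: [0.7, 0.714, 0.0, 0.0]
force: [-1.6, 0.3, 4.3]
gripper_width: 0.55
t 20.75 pos [557.8 -90.4  19.6] psi 1.18 tilt [-0.01  0.04] | shift mm [-0.1  0.2 -0.4] len 0.5 turn z -0.0 w 0.55 F [-1.6  0.3  4.3]
```

Touching its seat. Release, rise, go to the medium stone.

```bash
python3 -m pendant '[[0,0,0,0,0,0,1],[0,0,0,0,0,0,1],[0,0,0,0,0,0,1],[0,0,0,0,0,-0.03,1],[0,0,0,0,0,-0.04,1],[0,0,0,0,0,-0.03,1],[0,0,0,0,0,0,1]]'; python3 go.py 526.8 148 120 3.7
```

```text
clock: 21.62
tool_pos: [0.5592, -0.0902, 0.122]
tool_rot: [0.7, 0.714, 0.002, 0.002]
force: [1.0, -0.2, -0.6]
gripper_width: 1.0
t 21.62 pos [559.2 -90.2 122. ] psi 1.15 tilt [0.02 0.29] | shift mm [238.8 -27.6   1.9] len 240.4 turn z -2.5 w 1.0 F [ 1.  -0.2 -0.6]
```

```bash
python3 -m pendant '[[0,0,0,0.04,-0.0045,0,1],[0,0,0,0.04,-0.0045,0,1],[0,0,0,0.04,-0.0045,0,1],[0,0,0,0.04,-0.0045,0,1],[0,0,0,0.04,-0.0045,0,1],[0,0,-2.5,0.039,-0.0045,0,1],[0,0,0,0,0,0,1],[0,0,0,0,0,0,1],[0,0,0,0,0,0,1]]'; python3 go.py 526.8 148 8 3.7
```

```text
clock: 22.75
tool_pos: [0.5256, 0.1472, 0.1189]
tool_rot: [0.685, 0.729, -0.0, -0.0]
force: [0.3, -0.6, -0.2]
gripper_width: 1.001
t 22.75 pos [525.6 147.2 118.9] psi 3.58 tilt [-0.02 -0.04] | shift mm [  0.7   1.3 110.9] len 110.9 turn z -0.1 w 1.001 F [ 0.3 -0.6 -0.2]
```

```bash
python3 -m pendant '[[0,0,0,0,0.0005,0.04,1],[0,0,0,0,0,0.04,1],[0,0,0,0,0,0.03,1],[0,0,0,0,0,0,1],[0,0,0,0,0,0,1],[0,0,0,0,0,0,-1],[0,0,0,0,0,0,-1],[0,0,0,0,0,0,-1],[0,0,0,0,0,0,-1]]'; python3 go.py 526.8 148 8 3.7
```

```text
clock: 23.88
tool_pos: [0.5268, 0.1484, 0.0106]
tool_rot: [0.684, 0.729, 0.001, 0.0]
force: [-1.9, -0.8, 6.8]
gripper_width: 0.549
t 23.88 pos [526.8 148.4  10.6] psi 3.66 tilt [0.03 0.09] | shift mm [-0.4 -0.1  2.6] len 2.6 turn z -0.0 w 0.549 F [-1.9 -0.8  6.8]
```

```bash
python3 -m pendant '[[0,0,0,0,0,-0.02,-1],[0,0,0,0,0,-0.04,-1],[0,0,0,0,0,-0.04,-1],[0,0,0,0,0,0,-1]]'; python3 go.py 568.3 -208 115 9.3
```

```text
clock: 24.38
tool_pos: [0.5278, 0.1491, 0.1125]
tool_rot: [0.684, 0.729, 0.003, 0.001]
force: [0.4, 0.8, -5.0]
gripper_width: 0.548
t 24.38 pos [527.8 149.1 112.5] psi 3.66 tilt [0.17 0.3 ] | shift mm [-359.    17.6   -3.5] len 359.4 turn z -5.6 w 0.548 F [ 0.4  0.8 -5. ]
```

```bash
python3 -m pendant '[[0,0,0,-0.045,0.002,0,-1],[0,0,0,-0.045,0.002,0,-1],[0,0,0,-0.045,0.002,0,-1],[0,0,0,-0.045,0.002,0,-1],[0,0,0,-0.045,0.002,0,-1],[0,0,0,-0.045,0.002,0,-1],[0,0,0,-0.045,0.002,0,-1],[0,0,0,-0.044,0.003,0,-1],[0,0,-5.6,0,0,0,-1],[0,0,0,0,0,0,-1]]';python3 -m pendant '[[0,0,0,0,0,0,-1],[0,0,0,0,0,0,-1]]'; python3 go.py 568.3 -208 17 9.3
```

```text
clock: 25.62
tool_pos: [0.5647, -0.2094, 0.1076]
tool_rot: [0.649, 0.761, -0.001, -0.001]
force: [0.0, -0.2, -4.9]
gripper_width: 0.545
clock: 25.88
tool_pos: [0.5659, -0.2084, 0.1091]
tool_rot: [0.648, 0.762, -0.0, -0.0]
force: [-0.0, -0.2, -4.3]
gripper_width: 0.553
t 25.88 pos [ 565.9 -208.4  109.1] psi 9.23 tilt [ 0.01 -0.02] | shift mm [ 0.   2.4 92.1] len 92.2 turn z -0.1 w 0.553 F [-0.  -0.2 -4.3]
```

```bash
python3 -m pendant '[[0,0,0,0,0.0015,0.04,-1],[0,0,0,0,0,0.03,-1],[0,0,0,0,0,0,-1],[0,0,0,0,0,0,-1]]'; python3 go.py 568.3 -208 17 9.3
```

```text
clock: 26.38
tool_pos: [0.5685, -0.2088, 0.0405]
tool_rot: [0.648, 0.762, 0.0, 0.001]
force: [-0.5, 0.9, -3.2]
gripper_width: 0.551
t 26.38 pos [ 568.5 -208.8   40.5] psi 9.28 tilt [-0.04  0.07] | shift mm [ 0.8 -0.1 23.5] len 23.5 turn z -0.0 w 0.551 F [-0.5  0.9 -3.2]
```

```bash
python3 -m pendant '[[0,0,0,0.0005,0,0.012,-1],[0,0,0,0,0,0.012,-1],[0,0,0,0,0,0,-1],[0,0,0,0,0,0,-1]]'; python3 go.py 568.3 -208 17 9.3
```

```text
clock: 26.88
tool_pos: [0.5683, -0.2084, 0.0158]
tool_rot: [0.648, 0.762, 0.0, 0.001]
force: [1.0, 1.5, 1.9]
gripper_width: 0.548
t 26.88 pos [ 568.3 -208.4   15.8] psi 9.26 tilt [-0.03  0.1 ] | shift mm [ 0.4  0.  -1.2] len 1.3 turn z -0.0 w 0.548 F [1.  1.5 1.9]
```

Seat contact. Release, rise, and return over the coarse stone with a wrist look to re-measure.

```bash
python3 -m pendant '[[0,0,0,0,0,0,1],[0,0,0,0,0,0,1],[0,0,0,0,0,0,1],[0,0,0,0,0,-0.03,1],[0,0,0,0,0,-0.04,1],[0,0,0,0,0,-0.05,1],[0,0,0,0,0,-0.05,1],[0,0,0,0,0,0,1]]'; python3 go.py 511 37 300 5
```

```text
clock: 27.88
tool_pos: [0.5699, -0.2089, 0.1902]
tool_rot: [0.648, 0.762, 0.002, 0.004]
force: [0.3, -0.4, -1.0]
gripper_width: 0.999
t 27.88 pos [ 569.9 -208.9  190.2] psi 9.27 tilt [-0.15  0.45] | shift mm [ 251.9  -17.6 -110.6] len 275.7 turn z 4.3 w 0.999 F [ 0.3 -0.4 -1. ]
```

```bash
python3 -m pendant '[[0,0,0,0.042,-0.003,-0.018,1],[0,0,0,0.042,-0.003,-0.018,1],[0,0,0,0.042,-0.003,-0.018,1],[0,0,0,0.042,-0.003,-0.018,1],[0,0,0,0.042,-0.003,-0.018,1],[0,0,4.3,0.042,-0.003,-0.018,1],[0,0,0,0,0,0,1],[0,0,0,0,0,0,1],[0,0,0,0,0,0,1]]'
cat > meas.py <<'E'
from h import *; import sys
p=shot("wrist"); n=sys.argv[1]; cv2.imwrite(f"pics/{n}.png",p["image"]); C=cloud(p); np.savez(n+".npz",C=C,im=p["image"])
from scipy import ndimage as nd
x,y,z=C[...,0],C[...,1],C[...,2]
R=[("col fine_base",(.40,.6,.2,.32)),("col coarse_base",(.42,.63,.1,.2)),("col strop_base",(.45,.66,-.13,-.03)),("col medium_base",(.47,.68,-.25,-.14)),("plate",(.42,.65,-.02,.09))]
for nm,(x0,x1,y0,y1) in R:
    h=.047
    m=(x>x0)&(x<x1)&(y>y0)&(y<y1)&(abs(z-h)<.005)
    if m.sum()>50:
        L,k=nd.label(m); k=np.argmax(nd.sum(m,L,range(1,k+1)))+1; q=C[L==k]
        A=np.c_[q[:,:2]-q[:,:2].mean(0),np.ones(len(q))]; sl=np.linalg.lstsq(A,q[:,2],rcond=None)[0]
        r=cv2.minAreaRect((q[:,:2]*1000).astype(np.float32)); print(nm,len(q),np.median(q[:,2]).round(4),np.round(r[0],1),np.round(r[1],1),round(r[2],1),"slope",sl[:2].round(3))
B=[("fine_base",505.7,261,6.3,.032),("coarse_base",526.6,148.5,3.2,.020),("strop_base",558,-90.5,1.2,.038),("medium_base",568.3,-208,9.3,.026)]
P=C.reshape(-1,3)*1000
for n,x,y,a,h in B:
    c,s=np.cos(np.radians(a)),np.sin(np.radians(a))
    u=(P[:,0]-x)*c+(P[:,1]-y)*s; v=-(P[:,0]-x)*s+(P[:,1]-y)*c
    e=(abs(u)<105)&(abs(v)<48)&(abs(P[:,2]-h*1000-.6)<1.5)&(abs(u)>74)
    if e.sum()<50: continue
    r=cv2.minAreaRect(np.stack([u,v],1)[e].astype(np.float32)); print(n,"off",np.round(r[0],1),np.round(r[1],1),round(r[2],1))
E
python3 meas.py w3; python3 go.py 539.5 27 120 4.4
```

```text
clock: 29.0
tool_pos: [0.509, 0.0366, 0.2924]
tool_rot: [0.676, 0.737, -0.001, -0.0]
force: [0.2, -0.4, -0.1]
gripper_width: 0.996
col fine_base 3947 0.0477 [505.4 261. ] [139.4  49.3] 6.5 slope [-0.002  0.016]
col strop_base 3691 0.0478 [558.1 -90. ] [140.1  48.7] 1.3 slope [ 0.001 -0.011]
col medium_base 3788 0.0478 [ 567.7 -207.7] [140.   49.3] 8.9 slope [ 0.003 -0.019]
plate 3657 0.0478 [538.6  27.1] [139.4  48. ] 4.2 slope [-0.    -0.001]
fine_base off [-0.   0.1] [ 72.4 181.7] 89.7
coarse_base off [0.  0.3] [181.8  71.9] 0.0
strop_base off [-0.  -0.2] [ 72.5 181.8] 90.0
medium_base off [0.1 0.4] [181.8  72.5] 0.2
t 29.05 pos [509.   36.5 292.5] psi 4.88 tilt [-0.03 -0.09] | shift mm [-12.   29.8 172.4] len 175.4 turn z 0.5 w 0.998 F [ 0.5 -0.9 -1.1]
```

View pics/w3.png

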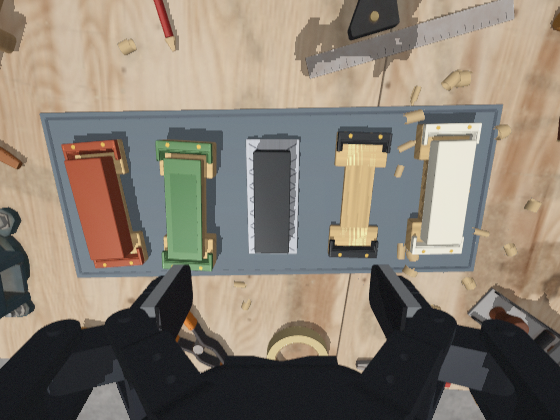

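```bash
python3 -m pendant '[[0,0,0,-0.003,0.007,0.043,1],[0,0,0,-0.003,0.007,0.043,1],[0,0,0,-0.003,0.007,0.043,1],[0,0,0.6,-0.003,0.007,0.043,1],[0,0,0,0,0,0,1],[0,0,0,0,0,0,1],[0,0,0,0,0,0,1]]'; python3 go.py 538.6 27.1 15 4.2
```

```text
clock: 29.92
tool_pos: [0.5391, 0.0282, 0.1233]
tool_rot: [0.68, 0.733, 0.001, 0.001]
force: [1.2, -0.4, 0.4]
gripper_width: 1.001
t 29.93 pos [539.1  28.2 123.3] psi 4.35 tilt [0.04 0.18] | shift mm [ -1.1  -1.  108.3] len 108.3 turn z 0.2 w 1.001 F [ 1.2 -0.4  0.4]
```

```bash
python3 -m pendant '[[0,0,0,-0.001,-0.001,0.04,1],[0,0,0,0,0,0.04,1],[0,0,0,0,0,0.026,1],[0,0,0,0,0,0,1],[0,0,0,0,0,0,1],[0,0,0,0,0,0,-1],[0,0,0,0,0,0,-1],[0,0,0,0,0,0,-1],[0,0,0,0,0,0,-1]]'; python3 go.py 538.6 27.1 15 4.2
```

```text
clock: 31.05
tool_pos: [0.5378, 0.0269, 0.0166]
tool_rot: [0.68, 0.734, 0.001, 0.0]
force: [-1.9, 1.0, 8.5]
gripper_width: 0.549
t 31.05 pos [537.8  26.9  16.6] psi 4.37 tilt [0.01 0.09] | shift mm [0.1 0.8 1.6] len 1.8 turn z 0.2 w 0.549 F [-1.9  1.   8.5]
```

```bash
python3 -m pendant '[[0,0,0,0,0,-0.02,-1],[0,0,0,0,0,-0.04,-1],[0,0,0,0,0,-0.03,-1],[0,0,0,0,0,0,-1]]'; python3 go.py 525.8 148.7 105 3.3
```

```text
clock: 31.55
tool_pos: [0.5382, 0.0273, 0.1072]
tool_rot: [0.68, 0.733, 0.002, 0.001]
force: [0.1, 0.1, -6.8]
gripper_width: 0.551
t 31.55 pos [538.2  27.3 107.2] psi 4.33 tilt [0.08 0.22] | shift mm [122.   -3.2   2.3] len 122.0 turn z 1.0 w 0.551 F [ 0.1  0.1 -6.8]
```

```bash
python3 -m pendant '[[0,0,0,0.041,-0.001,0,-1],[0,0,0,0.041,-0.001,0,-1],[0,0,0,0.04,-0.001,0,-1],[0,0,1,0,0,0,-1],[0,0,0,0,0,0,-1],[0,0,0,0,0,0,-1]]'; python3 go.py 525.8 148.7 17 3.3
```

```text
clock: 32.3
tool_pos: [0.5244, 0.1473, 0.1044]
tool_rot: [0.686, 0.727, -0.001, -0.0]
force: [0.6, -0.5, -5.1]
gripper_width: 0.551
t 32.3 pos [524.4 147.3 104.4] psi 3.3 tilt [-0.04 -0.09] | shift mm [ 1.4  1.6 87.4] len 87.5 turn z -0.0 w 0.551 F [ 0.6 -0.5 -5.1]
```

```bash
python3 -m pendant '[[0,0,0,0.0005,0.0005,0.04,-1],[0,0,0,0,0,0.025,-1],[0,0,0,0,0,0,-1],[0,0,0,0,0,0,-1]]'; python3 go.py 525.8 148.7 17 3.3
```

```text
clock: 32.8
tool_pos: [0.5262, 0.1487, 0.0412]
tool_rot: [0.686, 0.727, 0.0, 0.0]
force: [0.6, 0.4, -5.4]
gripper_width: 0.547
t 32.8 pos [526.2 148.7  41.2] psi 3.32 tilt [0.01 0.06] | shift mm [ 0.1 -0.4 24.2] len 24.2 turn z 0.0 w 0.547 F [ 0.6  0.4 -5.4]
```

```bash
python3 -m pendant '[[0,0,0,0,0,0.012,-1],[0,0,0,0,0,0.012,-1],[0,0,0,0,0,0.001,-1],[0,0,0,0,0,0,-1]]'; python3 go.py 525.8 148.7 17 3.3
```

```text
clock: 33.3
tool_pos: [0.5259, 0.1492, 0.0161]
tool_rot: [0.686, 0.728, 0.001, 0.0]
force: [-4.8, 0.3, 5.8]
gripper_width: 0.551
t 33.3 pos [525.9 149.2  16.1] psi 3.41 tilt [0.02 0.07] | shift mm [-0.5 -0.2 -0.9] len 1.1 turn z 0.1 w 0.551 F [-4.8  0.3  5.8]
```

```bash
python3 -m pendant '[[0,0,0,0,0,0,1],[0,0,0,0,0,0,1],[0,0,0,0,0,0,1],[0,0,0,0,0,-0.03,1],[0,0,0,0,0,-0.04,1],[0,0,0,0,0,-0.05,1],[0,0,0,-0.03,-0.005,-0.05,1],[0,0,0,-0.04,-0.005,-0.05,1],[0,0,0,-0.04,-0.005,-0.05,1],[0,0,0,0,0,0,1]]';  python3 -m pendant '[[0,0,0,0,0,0,1],[0,0,0,0,0,0,1],[0,0,0,0,0,0,1]]'; python3 meas.py w4
```

```text
clock: 34.55
tool_pos: [0.5186, 0.0387, 0.2872]
tool_rot: [0.687, 0.727, 0.003, 0.002]
force: [0.3, 0.8, -1.3]
gripper_width: 1.0
clock: 34.92
tool_pos: [0.5167, 0.0407, 0.2814]
tool_rot: [0.686, 0.728, -0.001, -0.0]
force: [0.4, -0.2, -0.1]
gripper_width: 1.004
col fine_base 4278 0.0476 [505.6 261.2] [139.7  49.6] 6.4 slope [-0.003  0.016]
col coarse_base 4040 0.0477 [526.7 149.5] [139.5  48.8] 3.1 slope [0.001 0.009]
col strop_base 3928 0.0478 [558.1 -89.9] [140.2  48.5] 1.2 slope [ 0.001 -0.011]
col medium_base 4003 0.0478 [ 567.6 -207.5] [139.9  49.9] 9.4 slope [ 0.003 -0.021]
fine_base off [-0.1 -0.5] [181.5  73.2] 0.0
coarse_base off [0.4 0.4] [180.3  71.8] 0.0
strop_base off [-0.1  0.1] [181.6  71.9] 0.0
medium_base off [0.  0.2] [181.6  73. ] 0.0
```

View pics/w4.png

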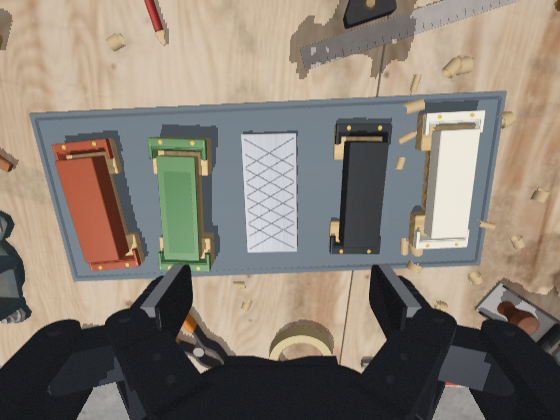

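```bash
python3 -c "
from h import *
p=shot('top'); C=cloud(p); C0=np.load('top0.npz')['C']; 
r=np.s_[200:290,120:195]
print('square region max/mean depth change',np.abs(C[r]-C0[r])[...,2].max().round(4),np.abs(p['image'][r].astype(int)-np.load('top0.npz')['im'][r]).mean().round(2))
print(sign_off())"
```

```text
square region max/mean depth change 1.443 10.52
the job is handed in; nothing more can be done
None
```

```bash
python3 -c "
import numpy as np
a=np.load('top0.npz');b=np.load('top1.npz');r=np.s_[200:290,120:195]
d=np.abs(a['C'][r]-b['C'][r])[...,2]; print(d.max(),np.median(d),(d>.01).sum(),np.abs(a['im'][r].astype(int)-b['im'][r]).mean())"
```

```text
1.443819330382378 0.5164243797078607 3612 24.921777777777777
```

All four pieces are on the bases of their own colour. I laid the coarse stone on the flattening plate, moved the fine stone, strop and medium stone home, then moved the coarse stone from the plate to its base. The job was handed in at about 35 s with the gripper open and clear, at about 0.28 m height.

**Last wrist-camera check:**
- All four faces read 47.6–47.8 mm high. That is about 0.7 mm above the nominal 47 mm, and they agree with one another to 0.2 mm.
- Each piece is centred within about 1–1.5 mm of its base and aligned within about 0.5°.
- The plane fits on the faces showed an apparent sideways slope of up to about 0.02 rad. It has opposite signs on the left and right sides of the picture, so I take it for a camera edge effect. It is still below the 0.06 rad limit.

**Inconclusive check:** I compared the start and end top-camera pictures around the try square, and it did not settle whether the square moved. The depths differed by up to 1.4 m, most likely because the arm blocked the view. I did not save the final picture to confirm that. The tool stayed about 0.2 m or more from the square, and no force reading suggested contact with it.

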